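# Index the assembly jig and lock it

### The arm

A 6-joint arm with a two-finger parallel gripper is mounted at the origin on the work surface. World frame = base frame: x ahead of the robot, y to its left, z up, the work surface at z = 0. Lengths are in mm, angles in rad, forces in N, time in s.
With the tool pointing down it reaches from about 350 to 875 mm from the base axis. Payload 4.2 kg.
Tool frame: the origin (TCP) lies on the centre line of the jaws, within the pads' length; the fingertips stand 17 mm ahead of it and the grasp point (between the pads) lies 2 mm behind it; z points along the fingers, y is the line along which they close (so a half turn about z gives the same grasp; the last joint's range is limited). The gripper opens to 87 mm and grips with 3 to 60 N. Pads are 19 mm wide; open, the fingers measure 117 mm over their backs; the gripper's body (75 mm by 190 mm) begins 51 mm behind the grasp point.
Start: joints at [1.415, 0.385, 0.008, 0, -1.194, -0.259], TCP at [251.846, 571.99, 239.55] pointing down, gripper open.
Joint ranges: [-3.14, 3.14], [-1.21, 2.06], [-1.07, 1.41], [-3.16, 2.05], [-2.99, -0.16], [-3.1, 3.1]. Speed limits (rad/s): [2.79, 2.79, 3.14, 3.14, 3.14, 3.14].

### API

Orientations are given as a unit quaternion [x, y, z, w].
In Python, from workcell import robot gives the robot as it stands. Calls block until the motion is done:
- robot.movep(position, orientation): joint-space move of the TCP to a pose.
- robot.move_straight(position, orientation=None, feed=150, force_limit=None): straight line of the TCP; orientation=None keeps the orientation; feed is the mean speed in mm/s. With force_limit (N) it stops when the force on the tool has changed by that much, and returns True; else False.
- robot.movej(angles): joint-space move.
- robot.move_gripper(opening, grip_force=None): finger opening in mm; grip_force is the grip in N (None keeps the last); returns when the fingers have stopped.
- robot.wait(seconds).
- robot.inverse_kinematics(position, orientation): joint angles nearest the present ones, or None.
- robot.state(): the state.
- robot.camera(name): name is "side" or "top" or "wrist"; returns a dict with "img" (384x512x3 uint8, blue, green, red), "depth" (384x512 float32, mm along the optical axis (not along the pixel's ray), 0 where there is no reading), "fx", "fy", "cx", "cy" (pixels), "k1" (the pictures are not rectified: a ray, as slopes to the right and down, at radius r is drawn at 1 + k1 r^2 times it, then the intrinsics apply), "R" (3x3) and "t" (3): a world point X has camera coordinates R X + t; the wrist camera has in their place "T_tool_cam" (4x4, takes a point from camera to tool coordinates, whose origin is the TCP and whose axes are the flange's). Camera axes: x right, y down, z forward; pixel columns grow to the right and rows downward; lengths in mm; the calibration is good to about 2 mm. A picture is of the moment at which its call begins: read the wrist's pose just before it.
A pose or a line that the arm cannot do raises robot.PlanningError and nothing moves.
- robot.finish_job(): hands the job in; it is judged then, once.
The state is a dict: "time_s": time; "q": joint angles; "joint_velocities": joint speeds; "joint_torque": joint torques, N m; "tcp_pos": TCP position; "eef_rot": TCP orientation; "ft_force": force on the tool from outside, world axes, zero at the start; "ft_torque": the same for the moment, N m; "finger_gap": finger opening in mm; "grip_force": force on a finger pad.
Only numpy, scipy, OpenCV 4.12 (cv2) and the standard library are available. Lean on these libraries where they do the work, as an engineer would, in place of code of your own. Each camera call takes 0.05 s, during which the arm holds its last target. There are 200 camera calls.

### The job

Slowly turn the jig's orange knob clockwise (seen from above) until you feel it drop into its hidden index notch, leave it sitting in that notch, then gently press the red lock pin fully home so that the jig is locked. The pin goes in easily when the notch is found: never force it (a hard push breaks it), and leave the other things on the bench where they are.

Things in the scene. Friction and masses are not known exactly. Their poses are not given: they have to be found in the camera images.
- jig: Fixed indexing jig: aluminium base plate 170 x 245 x 12 mm (x -85 to 85, y -160 to 85) with a grey round housing 150 mm across, flat top at z = 45 mm. Origin on the table top, on the knob's axis; z up. At its -y end an aluminium channel is bolted on a plywood block (up to z = 60 mm). The red lock pin stands at x = 0, y = +58 mm.
- knob_grip (a point): Centre of the knob's orange bar grip, on the vertical turning axis (jig x = y = 0), 86 mm above the table. The bar is 44 mm long along the point's x axis, 14 mm thick along its y axis and 36 mm tall (z = 68 to 104 mm), on a black collar 38 mm across (z = 63 to 69 mm).
- knob: The knob (orange bar, collar, stem); origin at the jig's origin, turns about the vertical. Its angle does not tell where the notch is: the notch lies 0.3 to 1.45 rad clockwise (from above) of the start angle. It resists with a torque of about 0.1 N m (somewhat uneven, 0.2) and stays where it is left; it may be turned back; a hard stop comes 0.8 rad past the notch. A grip of 40 N holds it.
- notch_ball (a point): Point on the housing's top over the hidden sprung ball (jig x = 0, y = -50 mm, z = 45 mm), nothing to see. When the notch comes over the ball, within about 0.05 rad of its centre, the knob's resistance suddenly vanishes and it pulls itself on (0.3 to 0.8 N m); past the centre it resists with 0.4 to 0.9 N m, then 0.1 again. Let go within 0.03 rad of the centre, it centres itself to within 0.01 rad.
- pin_top (a point): Centre of the flat top of the red lock pin's cap, 20 mm across and 8 mm thick, 66 mm above the table when up, 54 mm when home. The cap sits on a stiff spring on the pin: it gives 1 mm for each 6 N of push and comes back.
- lock_pin (a joint): How far the red lock pin is pressed down, in m: 0 up, 0.012 fully home. It moves with about 3 N of friction and stays where it is left. With the knob not in its notch it is blocked after about 4 mm. (The knob must be within about 0.03 rad of the notch centre.)
- lock_cap: The red cap of the lock pin (origin at the jig's origin when up; use point pin_top for its place). A push on it of more than 25 N breaks it.
- offcut: Loose pine offcut 75 x 45 x 20 mm lying beside the jig; origin at the centre of its underside.
- servo: Loose black servo motor 54 x 20 x 42 mm standing on the -y end of the jig's base plate; origin at the centre of its underside.
- driver: Cordless driver standing on its battery, 225 x 75 x 211 mm; origin at the centre of its underside.
- stick_head: Blue plastic lacrosse-stick head frame lying flat, 380 x 190 x 28 mm; origin on the table under its middle.
- bracket: Loose aluminium U channel 90 x 40 x 30 mm; origin at the centre of its underside.
- screw_jar: Clear screw jar, 54 mm across, 60 mm tall; origin at the centre of its underside.
- screwdriver: Screwdriver lying on the bench; origin at its middle, on the table.

How it is judged (in metres and radians):
At the end, for the whole second after the job is handed in: The red lock pin is at rest and pressed home in the index notch: at least 10 of its 12 mm down (possible only with the knob in its notch) (value of joint lock_pin above 0.01 m and linear speed of lock_cap below 0.01 m/s); the robot touches nothing.
It fails at once if the red lock pin is pushed with more than 25 N (contact force between anything else and lock_cap above 25 N).
It fails at once if one of the loose things on the bench is moved by more than 20 mm (distance of any of offcut, servo, driver, stick_head, bracket, screw_jar, screwdriver from where it was at the start of the episode above 0.02 m).
It also fails if it takes over 70 s, if anything falls off the work surface, if the arm or the gripper's body presses on something with over 40 N, if the wrist force passes 120 N, or if a joint passes its speed limit or range.

## Working session

There is one attempt and no reset: what is moved stays moved. The work goes in short steps, each a Python script; the robot and the scene stay as the last script left them, time stands still between calls to the robot, and variables do not carry over. Pictures are saved under pics/ and viewed, at most 10 in all, crops included, and the job is handed in when it is done.

```bash
mkdir -p pics; ls; cat > h.py <<'E'
import numpy as np, cv2
from workcell import robot
def save(c,n): cv2.imwrite('pics/%s.png'%n,c['img']); np.savez('pics/%s.npz'%n,**{k:v for k,v in c.items()})
def world(c,u,v,z=None,d=None):
    """pixel -> world, on plane z or by depth d (fixed cameras)"""
    K=np.array([[c['fx'],0,c['cx']],[0,c['fy'],c['cy']],[0,0,1.]])
    p=cv2.undistortPoints(np.array([[[u,v]]],float),K,np.array([float(c['k1']),0,0,0,0]))[0,0]
    ray=np.array([p[0],p[1],1.]); R=np.array(c['R']); t=np.array(c['t'])
    o=-R.T@t; w=R.T@ray
    s=(z-o[2])/w[2] if d is None else d
    return o+s*w
E
python3 - <<'E'
from h import *
for n in('top','side'):
    c=robot.camera(n); save(c,n); print(n,c['fx'],c['k1'],c['t'])
s=robot.state(); print(s)
E
```

```text
pics
top 393.00003682348097 -0.12290349145096945 [  -6.62878384  488.4467822  1306.67001486]
side 498.11674002449035 -0.09825641491514155 [-470.38987921  105.36941553 1513.17838237]
{'time_s': 0.1, 'q': array([ 1.41460727e+00,  3.85469060e-01,  6.74611631e-03, -4.31089538e-04,
       -1.19400551e+00, -2.58628009e-01]), 'joint_velocities': array([-0.00072704, -0.00182905,  0.00510385,  0.00324678,  0.0016443 ,
       -0.00074552]), 'joint_torque': array([-7.43887849e-04, -3.91692567e+01,  1.87934768e+01,  4.23193708e+00,
        1.34409030e-02, -7.11980942e-05]), 'tcp_pos': array([251.65238722, 571.53581423, 238.56953144]), 'eef_rot': array([ 9.78550996e-01, -2.06002364e-01, -1.50625272e-04,  9.75053576e-04]), 'ft_force': array([ 0.4866056 , -0.1095556 ,  0.23783112]), 'ft_torque': array([-0.036033  ,  0.00888724,  0.04471765]), 'grip_force': 0.0, 'finger_gap': 87.04509235073105}
```

View pics/top.png

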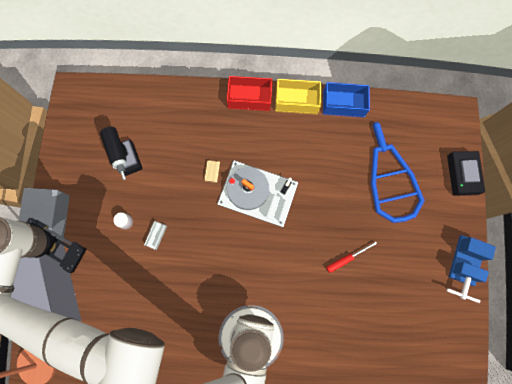

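View pics/side.png

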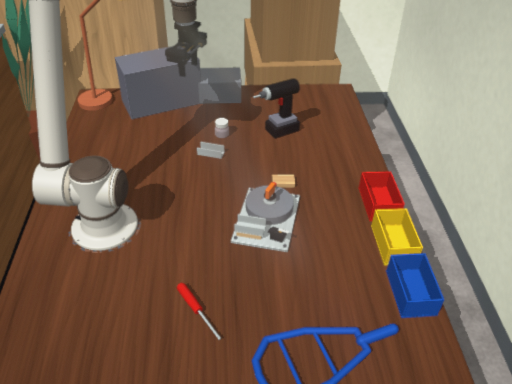

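The jig sits at about (258,193) in the top view, with the knob near (248,185) and the red pin near (232,181). The offcut is at (212,171) and the servo at (288,186). Next I'll enlarge the jig.

```bash
python3 - <<'E'
from h import *
c=np.load('pics/top.npz')
cv2.imwrite('pics/topc.png',cv2.resize(c['img'][150:235,200:305],None,fx=7,fy=7,interpolation=cv2.INTER_CUBIC))
print(c['R'])
for u,v,z in [(232,181,66),(247,187,45),(288,186,12)]: print(world(c,u,v,z))
E
```

```text
[[ 0.06225862 -0.99805439  0.00336188]
 [-0.97734923 -0.06164898 -0.20245464]
 [ 0.202268    0.00931882 -0.97928587]]
[523.05043575  96.1543147   66.        ]
[509.89379633  43.89068395  45.        ]
[ 530.1192042  -101.08437175   12.        ]
```

View pics/topc.png

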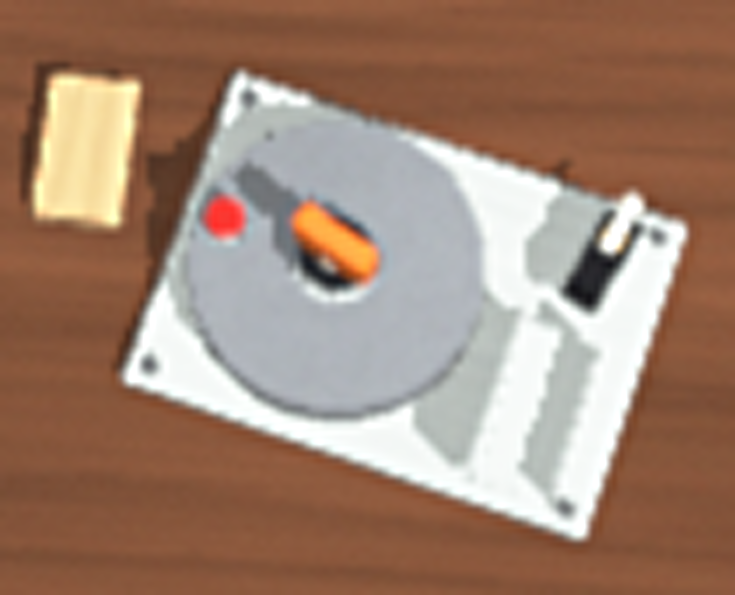

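In the crop, the housing centre is at (333,268), the pin at (223,217), and the bar runs from (300,212) to (372,268). I'll compute world poses from these and take a closer look with the wrist camera.

```bash
cat >> h.py <<'E'
from scipy.spatial.transform import Rotation as Ro
def down(yaw):  # tool y axis (closing line) at world angle yaw-90 ; tool x at yaw
    return (Ro.from_euler('z',yaw)*Ro.from_euler('x',np.pi)).as_quat()
def yaw_of(q): 
    x=Ro.from_quat(q).apply([1,0,0]); return np.arctan2(x[1],x[0])
def wcam():
    s=robot.state(); c=robot.camera('wrist'); T=np.array(c['T_tool_cam'])
    Rw=Ro.from_quat(s['eef_rot']).as_matrix()
    Rc=Rw@T[:3,:3]; o=Rw@T[:3,3]+s['tcp_pos']
    c['R']=Rc.T; c['t']=-Rc.T@o; return c
E
python3 - <<'E'
from h import *
c=np.load('pics/top.npz')
f=lambda u,v,z: world(c,200+(u+.5)/7-.5,150+(v+.5)/7-.5,z)
H=f(333,268,45);P=f(223,217,66);a=f(300,212,104);b=f(372,268,104)
print(H,P,np.linalg.norm((H-P)[:2]),'bar c',(a+b)/2,np.linalg.norm(a-b))
d=b-a; by=np.arctan2(d[1],d[0]); print('bar yaw',by,'pin yaw',np.arctan2(*(P-H)[1::-1]))
for y in (by,by+np.pi):
  for dy in (0.1,-.5,-1.6):
    print(y+dy,robot.inverse_kinematics([H[0],H[1],92],down(y+dy)))
robot.inverse_kinematics
y0=by if False else by+np.pi
best=min((by,by+np.pi),key=lambda y:abs(robot.inverse_kinematics([H[0],H[1],250],down(y-.5))[5]))
robot.movep([H[0],H[1],260],down(best))
c=wcam(); save(c,'w1'); print(best,robot.state()['q'],robot.state()['time_s'])
E
```

```text
[506.87993073  43.19676783  45.        ] [524.43653098  98.22450099  66.        ] 57.760588889988 bar c [507.62279324  41.28844522 104.        ] 43.84363639123023
bar yaw -2.180775444330437 pin yaw 1.2619553431466248
-2.080775444330437 [ 0.4045487   0.35405509 -0.46804098  0.         -0.74870025 -0.91452781]
-2.680775444330437 [ 4.04548695e-01  3.54055092e-01 -4.68040982e-01 -4.44089210e-16
 -7.48700252e-01 -1.51452781e+00]
-3.780775444330437 [ 4.04548695e-01  3.54055092e-01 -4.68040982e-01 -4.44089210e-16
 -7.48700252e-01 -2.61452781e+00]
1.0608172092593562 [ 0.4045487   0.35405509 -0.46804098  0.         -0.74870025  2.22706484]
0.4608172092593561 [ 4.04548695e-01  3.54055092e-01 -4.68040982e-01  4.44089210e-16
 -7.48700252e-01  1.62706484e+00]
-0.639182790740644 [ 4.04548695e-01  3.54055092e-01 -4.68040982e-01  4.44089210e-16
 -7.48700252e-01  5.27064841e-01]
-2.180775444330437 [ 4.05875156e-01  1.71193139e-01 -2.38172014e-01 -4.96349118e-05
 -1.16149145e+00 -1.01447547e+00] 2.2583
```

View pics/w1.png

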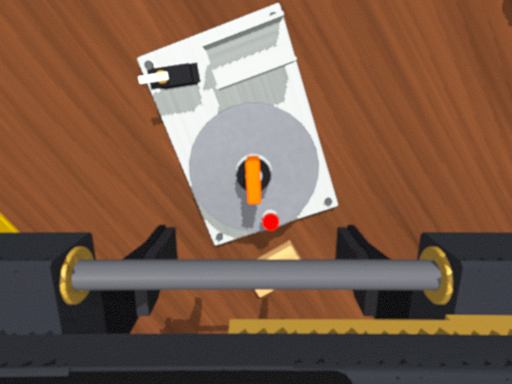

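The wrist view shows the bar at about (253,180), the pin cap at (270,222), and the housing centred near (254,170). I'll crop it to refine.

```bash
python3 - <<'E'
from h import *
c=np.load('pics/w1.npz')
cv2.imwrite('pics/w1c.png',cv2.resize(c['img'][95:250,180:330],None,fx=3.8,fy=3.8,interpolation=cv2.INTER_CUBIC))
E
```

```text
(no output)
```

View pics/w1c.png

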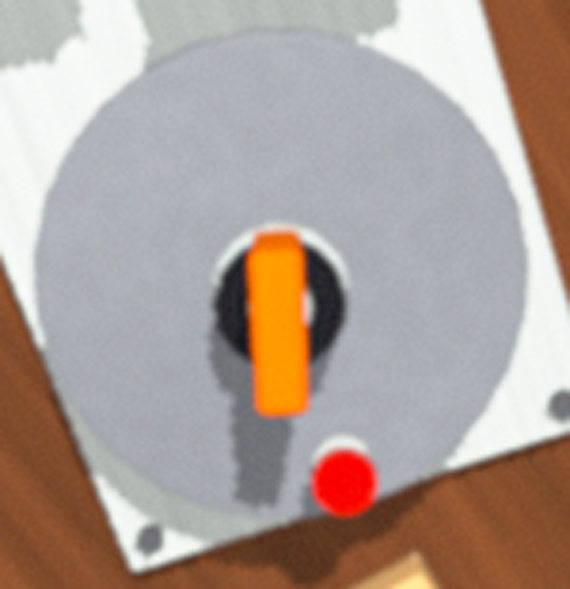

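```bash
python3 - <<'E'
from h import *
c=np.load('pics/w1.npz')
f=lambda u,v,z: world(c,180+(u+.5)/3.8-.5,95+(v+.5)/3.8-.5,z)
H=f(281,272,45);P=f(345,483,66);a=f(276,250,104);b=f(282,415,104);k=f(281,303,69)
print(H,P,np.linalg.norm((H-P)[:2]),'collar',k,'bar c',(a+b)/2,np.linalg.norm(a-b))
d=a-b; print('yaw',np.arctan2(d[1],d[0]),yaw_of(robot.state()['eef_rot']),np.arctan2(*(P-H)[1::-1]))
E
```

```text
[506.31610975  38.90893495  45.        ] [524.74616139  98.40450487  66.        ] 62.28474647539865 collar [508.61532927  42.46087032  69.        ] bar c [509.06088125  42.63721193 104.        ] 43.13250310936898
yaw -2.147628707097512 -2.179416395144563 1.2703988344731938
```

```bash
python3 - <<'E'
from h import *
A=[508.2,42.7]; y=-2.155
robot.movep([*A,130],down(y)); robot.move_gripper(45)
print(robot.move_straight([*A,90],feed=60,force_limit=8))
s=robot.state(); print(s['tcp_pos'],s['ft_force'],s['ft_torque'],s['time_s'])
robot.move_gripper(5,40); robot.wait(.2)
s=robot.state(); print(s['finger_gap'],s['grip_force'],s['ft_force'],s['ft_torque'],s['q'],s['time_s'])
q=np.array(s['q'])
for i in range(4):
    q[5]-=.02; robot.movej(q); robot.wait(.05); s=robot.state()
    print(s['time_s'],s['q'][5],s['ft_torque'],s['ft_force'],s['tcp_pos'])
E
```

```text
False
[508.44801961  42.77320528  90.09616561] [ 0.71379437  0.24337949 -0.82650714] [ 0.10307383 -0.04152489  0.02046199] 4.6167
13.731036608144484 39.90489271469414 [ 3.00078933 -4.10175655 -1.29021993] [-0.89879556 -0.98139904  0.18807009] [ 0.40151885  0.35914219 -0.466564    0.00207361 -0.74369647 -0.98599567] 5.4583
5.7583 -1.0056572519801525 [-0.09886699 -0.19932936  0.20242001] [ 0.24248532 -0.60372381 -0.52753362] [509.269534    42.1030474   90.19581556]
6.0583 -1.0259092044394758 [-0.16600419 -0.28486084  0.18329044] [ 0.25993843 -1.03771121 -1.10139322] [509.25430564  42.1329415   90.19968328]
6.3583 -1.0456213169677129 [-0.23378839 -0.2894179   0.31237524] [ 1.26010093 -1.02573262 -0.73785638] [509.25880113  42.10965708  90.19391645]
6.6583 -1.066144875054692 [-0.26275496 -0.38449279  0.08941964] [ 0.99798413 -0.90718423 -0.73955674] [509.24151428  42.16288195  90.18737908]
```

```bash
python3 - <<'E'
from h import *
q=np.array(robot.state()['q']); L=[]
for i in range(80):
    q[5]-=.018; robot.movej(q)
    tz=[]
    for _ in range(3): robot.wait(.02); tz.append(robot.state()['ft_torque'][2])
    s=robot.state(); L.append((round(s['q'][5],3),round(np.mean(tz),2)))
    if L[-1][1]<-.15: break
print(L,s['time_s'],s['tcp_pos'],s['ft_force'])
E
```

```text
[(np.float64(-1.084), np.float64(0.4)), (np.float64(-1.102), np.float64(0.17)), (np.float64(-1.12), np.float64(0.31)), (np.float64(-1.138), np.float64(0.24)), (np.float64(-1.156), np.float64(0.22)), (np.float64(-1.174), np.float64(0.31)), (np.float64(-1.192), np.float64(0.25)), (np.float64(-1.21), np.float64(0.19)), (np.float64(-1.228), np.float64(0.28)), (np.float64(-1.246), np.float64(0.26)), (np.float64(-1.264), np.float64(0.24)), (np.float64(-1.282), np.float64(0.32)), (np.float64(-1.301), np.float64(0.13)), (np.float64(-1.318), np.float64(0.35)), (np.float64(-1.336), np.float64(0.15)), (np.float64(-1.354), np.float64(0.36)), (np.float64(-1.372), np.float64(0.2)), (np.float64(-1.39), np.float64(0.31)), (np.float64(-1.409), np.float64(0.13)), (np.float64(-1.426), np.float64(0.35)), (np.float64(-1.446), np.float64(-0.76))] 12.9583 [509.0859795   42.22833454  90.14913628] [-2.1180922   3.55818162  2.41628906]
```

Found the pull-in at j6 ≈ -1.446. I'll step on to the torque zero.

```bash
python3 - <<'E'
from h import *
q=np.array(robot.state()['q']); L=[]
for i in range(9):
    q[5]-=.01; robot.movej(q)
    tz=[]
    for _ in range(4): robot.wait(.03); tz.append(robot.state()['ft_torque'][2])
    s=robot.state(); L.append((round(float(s['q'][5]),3),round(float(np.mean(tz)),2)))
    if L[-1][1]>-.05: break
print(L,s['time_s'],s['tcp_pos'],s['ft_force'])
E
```

```text
[(-1.457, -0.7), (-1.466, -0.51), (-1.476, -0.32), (-1.486, -0.12), (-1.496, 0.1)] 14.875 [509.14528554  42.24957317  90.18478141] [-2.67306917  2.07049836  2.35998849]
```

```bash
python3 - <<'E'
from h import *
robot.move_gripper(45); robot.wait(.3)
p=robot.state()['tcp_pos']
robot.move_straight([p[0],p[1],170],feed=120)
robot.move_gripper(0,10)
P=[525.7,97.9]
robot.movep([*P,110],down(1.266-np.pi))
robot.move_straight([*P,87],feed=60); robot.wait(.3)
s=robot.state(); print(s['tcp_pos'],s['ft_force'],s['finger_gap'],s['time_s'])
r=robot.move_straight([*P,69.5],feed=8,force_limit=10)
s=robot.state(); print(r,s['tcp_pos'],s['ft_force'],s['time_s'])
E
```

```text
[525.85468465  98.00994189  87.26305068] [ 0.47443476  0.49014679 -0.71244735] 0.6355461022426903 19.3583
False [525.97198817  98.07964462  70.16535053] [-1.02037311  0.47713855  6.03881911] 21.6917
```

```bash
python3 - <<'E'
from h import *
P=[525.7,97.9]
r=robot.move_straight([*P,68],feed=4,force_limit=6)
s=robot.state(); print(r,s['tcp_pos'],s['ft_force'],s['time_s'])
robot.move_straight([*P,150],feed=80); robot.movep([440,10,330],down(1.266-np.pi))
c=wcam(); save(c,'w2'); c=robot.camera('top'); save(c,'t2'); print(robot.state()['time_s'])
w=np.load('pics/w2.npz')
cv2.imwrite('pics/w2t2.png',np.hstack([cv2.resize(w['img'],(400,300)),cv2.resize(c['img'][150:229,200:305],(400,300))]))
E
```

```text
False [526.13100649  98.20894804  69.30561753] [-2.60228747  0.41670441  9.79616908] 22.2167
24.3667
```

View pics/w2t2.png

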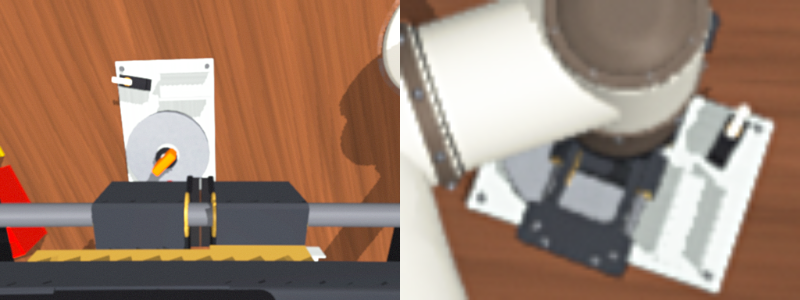

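The pin is hidden behind the gripper in both views. The contact data is clear though: the fingertips reached about 52.3 mm at about 10 N, so the spring gave about 1.7 mm and the cap rests at about 54 mm, which is home. A blocked pin would have stopped at about 62 mm.

```bash
python3 -c "
from workcell import robot
print(robot.finish_job())"
```

```text
the job is handed in; nothing more can be done
None
```

I turned the knob clockwise into its notch, about 0.5 rad from the start, pressed the lock pin home at about 10 N and handed the job in at about 24 s; the pin was out of view afterwards, so "home" rests on the fingertip height and force, and I got no verdict back.

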